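Hang the tea infuser by its snap hook

ROBOT

A 7-joint arm with a two-finger parallel gripper is mounted at the origin on a cart in front of the work surface, level with it; the furniture and walls round the work are solid. World frame = base frame: x ahead of the robot, y to its left, z up, the work surface at z = 0. Lengths are in mm, angles in rad, forces in N, time in s.
With the tool pointing down it reaches from about 425 to 950 mm from the base axis. Payload 16.7 kg.
Tool frame: the origin (TCP) lies at the centre of the arm's flange, where the gripper is bolted on; the fingertips stand 199 mm ahead of it and the grasp point (between the pads) lies 180 mm ahead of it; z points along the fingers, y is the line along which they close (so a half turn about z gives the same grasp; the last joint's range is limited). The gripper opens to 94 mm and grips with 3 to 60 N. Pads are 16 mm wide; open, the fingers measure 119 mm over their backs; the gripper's body (75 mm by 177 mm) begins 78 mm behind the grasp point.
Start: joints at [-1.26, 0.426, 0.074, 1.606, -0.034, 1.111, -0.067], TCP at [300.156, 604.561, 404.667] pointing down, gripper open.
Joint ranges: [-2.85, 2.85], [-0.5, 2.14], [-1.23, 1.37], [0.21, 2.46], [-1.02, 4.16], [0.16, 2.05], [-2.73, 2.73]. Speed limits (rad/s): [1.89, 1.89, 2.39, 2.39, 3.01, 3.01, 3.01].

INTERFACE

Orientations are given as a unit quaternion [w, x, y, z].
In Python, from cell import env, capture, get_calibration, recognise, trace gives the robot as it stands.
- The arm moves only by the shell command python3 -m crank 'ROWS'. ROWS is text: rows parted by semicolons, each of 7 numbers parted by spaces: the opening, from 0 (shut) to 1 (fully open), then the shift along the tool's x, y, z in units of 30 mm (1.0 is 30 mm), then the turn, a rotation vector about the tool's x, y, z in rad. In form: fingers dx dy dz ax ay az; .... A call has 1 to 8 rows; each row shifts and turns the commanded pose from where the row before left it, along the tool's axes as they then stand; what a row does not reach is not made up. A row lasts 1/12 s, in which the tool goes at most 41.7 mm and 7.16 degrees, less where a joint would pass 70% of its speed; a pose out of reach is approached as far as the arm can. A call is refused whole if a number of a shift passes 1 or a number of a turn 0.125, either way. A call with a gripper value outside its range is refused whole. The fingers move at their own pace and stop on an object; the grip force is fixed at half the most. Time passes only in rows, so rows that do not move let the fingers close. It gives the time, the measured TCP pose, the force, the opening and the grip force at its end, in the units of the state.
- env.read_state(): the state, without advancing time (a new reading comes with each control period).
- capture(name): name is "side" or "top"; returns the picture (480x640x3 uint8, blue, green, red); there is no depth.
- get_calibration(name): a dict with "fovy" (degrees; the focal length in pixels is half the picture's height over the tangent of half this angle, whatever the lens; pixels are square), "cx", "cy" (the principal point, pixels), "xyz" and "rotation" of the camera in the world. Camera axes: x right, y up, looking along -z (the intrinsics and any distortion apply to the point x, -y, -z); pixel columns grow to the right and rows downward; lengths in mm; the calibration is good to about 2 mm. A picture is of the moment at which its call begins. get_calibration takes no time and is no camera call.
- env.finish_job(): hands the job in; it is judged then, once.
Trained networks look in the newest picture that a camera, given by its name, has taken for a name from the list of things; names that differ only in an ending like _2 or _b are one class to them, and where a whole thing is asked for, a point or a joint stands for the part that bears it (a point fixed in the world has none). Each returns a list of dicts, best first, with "p" (0 to 1); they miss things now and then, are a little off and sometimes report something else, mostly with a low value. They report only what shows in the picture. A call takes as long as a camera call.
- recognise(camera, target): "xy" ([column, row] in pixels, amid what is visible of it).
- trace(camera, target): "mask" (480x640 bool, what is visible of it) and "xy" ([column, row] in pixels, amid what is visible of it).
The state is a dict: "time_s": time; "joint_pos": joint angles; "qd": joint speeds; "effort": joint torques, N m; "tcp_pos": TCP position; "ee_rot": TCP orientation; "ft_force": force on the tool from outside, world axes, zero at the start; "moment": the same for the moment, N m; "opening": opening from 0.0 (shut) to 1.0 (fully open); "finger_force": force on a finger pad.
Only numpy, scipy, OpenCV 4.12 (cv2) and the standard library are available. Lean on these libraries where they do the work, as an engineer would, in place of code of your own. Each camera call takes 0.05 s, during which the arm holds its last target. There are 200 camera calls.

TASK

Hang the tea infuser up to dry: pick it up by the wooden tab, push the sprung gate of its snap hook against the front bar of the drip stand's ring until the bar is inside, still holding it lower the hook so that the gate snaps shut behind the bar, and only then let go with the infuser hanging still from the ring. Be gentle with the ring (it bends if loaded with more than 20 N) and leave the other things where they are.

Things in the scene. Friction and masses are not known exactly. Their poses are not given: they have to be found in the camera images.
- infuser: steel tea infuser with a snap hook on top, 165 mm tall, 0.2 kg, standing upright; origin: centre of its underside, z up, +x to the hook's gate side (roughly away from the robot). Can 48 mm wide (rim 52), 46 high. Hook of 8 mm round steel in the x-z plane: x = -20 to 20, z = 52 to 122 mm; spine axis at x = -16; crown axis radius 16 about x = 0, z = 102.
- infuser_tab (a point): centre of the wooden tab on the hook's crown, to be grasped: 142 mm above the underside. The tab is 24 mm along the infuser's x, 12 mm thick along its y (grasp across this), 46 mm high (z = 119 to 165 mm). Grip firmly, about 60 N: the push acts 56 mm lower. Axes as the infuser's.
- infuser_seat (a point): point in the hook's crown where the centre of the ring's bar lies when the infuser hangs properly: infuser x = 0, z = 110.5 mm, 31.5 mm below the tab's centre. Axes as the infuser's.
- infuser_nose (a point): lower end of the hook's nose, infuser x = 16, z = 100 mm, above the gate's tip. The bar should meet the gate at about z = 86 mm (76 to 92) and be pushed 14 mm inside the gate's centre line (9 to 18; blocked at about 19); then lower the hook some 24 mm: the bar passes the gate's tip up into the crown and the gate snaps shut.
- infuser_gate (a joint): the hook's gate, a sprung 6 mm steel pin from its hinge at infuser x = 16, z = 60 mm up to z = 97 mm. 0 = shut, up to 0.8 rad as the tip swings in towards the spine. A push on it at z = 86 mm is resisted with 3.5 N at first and about 6 N wide open; it springs shut by itself.
- stand: drip stand, fixed: wooden foot 165 x 120 x 14 mm, steel post 14 mm thick, 0.2 m high; origin under the post on the worktop, z up; foot and ring reach out to its -x side, roughly towards the robot. More than 20 N between infuser and stand bends its ring.
- stand_mount (a point): point on the post's axis, 190 mm up, level with the ring; axes as the stand's. The ring is a level, closed D of 7 mm round steel, 40 mm wide, 47 deep; its straight front bar runs along y (25 mm, centred at y = 0, z = 0). It is clamped at another reach each time: bar centre line at x = -70 to -115 mm, not reported, to be felt or seen.
- timer: wind-up kitchen timer, 65 mm in diameter, 48 mm high, bystander; origin at the centre of its underside
- tin: small food tin, 75 mm in diameter, 58 mm high, bystander; origin at the centre of its underside
- mug: patterned mug with handle, 79 x 115 x 98 mm, bystander; origin at the centre of its underside
- salt: salt shaker, 44 mm in diameter, 90 mm high, bystander; origin at the centre of its underside

How it is judged (in metres and radians):
On the way, in this order (a step that is already met when the one before it is completed fails the run):
1. the infuser is lifted off the worktop, its gate shut (height (world z) of infuser above 0.04 m and value of joint infuser_gate below 0.08 rad), for 0.2 s.
2. the ring pushes the gate open (value of joint infuser_gate above 0.3 rad and contact force between infuser and stand above 1 N), for 0.1 s.
3. still held, the hook is lowered until the gate snaps shut with the bar inside (value of joint infuser_gate below 0.08 rad and z of infuser_seat in the frame of stand_mount between -0.006 and 0.01 m and x of infuser_seat in the frame of stand_mount between -0.126 and -0.059 m and contact force between the fingers and infuser above 2 N), for 0.1 s.
At the end, for the whole second after the job is handed in: Released, the infuser hangs still (under 0.05 m/s) from the ring: seat point at ring height (-6 to +4 mm), 59 to 126 mm in front of the post, within 18 mm of its middle; gate shut (under 0.08 rad), infuser upright within 0.2 rad and bearing on the stand with over 0.5 N (z of infuser_seat in the frame of stand_mount between -0.006 and 0.004 m and x of infuser_seat in the frame of stand_mount between -0.126 and -0.059 m and y of infuser_seat in the frame of stand_mount between -0.018 and 0.018 m and value of joint infuser_gate below 0.08 rad and angle between infuser's own z axis and vertical below 0.2 rad and contact force between infuser and stand above 0.5 N and linear speed of infuser below 0.05 m/s); the robot touches nothing.
It fails at once if the held infuser loads the ring with more than 20 N (contact force between infuser and stand above 20 N and contact force between the fingers and infuser above 2 N).
It fails at once if the infuser is dropped onto the ring, which it hits with more than 60 N (contact force between infuser and stand above 60 N).
It fails at once if the robot pushes on the stand itself (contact force between the arm and stand above 20 N).
It fails at once if a bystander (timer, tin, mug, salt shaker) is moved by more than 30 mm (distance of any of timer, tin, mug, salt from where it was at the start of the episode above 0.03 m).
It also fails if it takes over 48 s, if anything falls off the work surface, if the arm or the gripper's body presses on something with over 40 N, if the wrist force passes 120 N, or if a joint passes its speed limit or range.

## Working session

There is one attempt and no reset: what is moved stays moved. The work goes in short steps, Python scripts to look and compute and a shell command to move; the robot and the scene stay as the last step left them, time stands still between calls to the robot, and variables do not carry over. Pictures are saved under pics/ and viewed, at most 10 in all, crops included, and the job is handed in when it is done.

```bash
mkdir -p pics; ls; cat > h.py <<'E'
import numpy as np,cv2
from cell import env,capture,get_calibration,recognise,trace
from scipy.spatial.transform import Rotation as R
def cal(n):
    c=get_calibration(n);f=240/np.tan(np.radians(c['fovy'])/2);return c,f
def rot(c):
    r=np.array(c['rotation'],float)
    return r if r.shape==(3,3) else R.from_quat(r[[1,2,3,0]]).as_matrix()
def ray(n,uv):
    c,f=cal(n);d=np.array([(uv[0]-c['cx'])/f,-(uv[1]-c['cy'])/f,-1.])
    return np.array(c['xyz'],float),rot(c)@d
def onplane(n,uv,z):
    o,d=ray(n,uv);return o+d*(z-o[2])/d[2]
def proj(n,p):
    c,f=cal(n);q=rot(c).T@(np.array(p,float)-c['xyz']);return [c['cx']+f*q[0]/-q[2],c['cy']+f*q[1]/q[2]]
def tri(n1,u1,n2,u2):
    o1,d1=ray(n1,u1);o2,d2=ray(n2,u2);A=np.c_[d1,-d2];t=np.linalg.lstsq(A,o2-o1,rcond=None)[0]
    a,b=o1+t[0]*d1,o2+t[1]*d2;return (a+b)/2,np.linalg.norm(a-b)
E
python3 - <<'E'
from h import *
print(env.read_state())
for n in("side","top"):
    print(n,get_calibration(n))
    cv2.imwrite(f'pics/{n}0.png',capture(n))
    for t in("infuser","infuser_tab","stand","timer","tin","mug","salt"):
        print(t,[(np.round(r['xy'],1).tolist(),round(r['p'],2)) for r in recognise(n,t)[:2]])
E
```

```text
pics
{'time_s': 0.0, 'joint_pos': array([-1.25949012,  0.42672869,  0.07382969,  1.60659357, -0.03406045,
        1.11083728, -0.06709129]), 'qd': array([ 0.00164332, -0.00034483, -0.00055094,  0.00145084, -0.00094856,
        0.00048436,  0.00135915]), 'effort': array([-2.93773510e-04, -9.35788465e+01,  3.66648272e+00, -4.54190075e+01,
       -4.88071865e-02,  2.00750108e-02,  1.23573413e-04]), 'tcp_pos': array([300.07519106, 604.42347827, 403.98298146]), 'ee_rot': array([-8.90045202e-05,  2.28362964e-01,  9.73575846e-01, -6.48249237e-04]), 'ft_force': array([ 0.25672011, -0.03799831, -0.25634738]), 'moment': array([-0.00955219, -0.005735  ,  0.01726506]), 'finger_force': 0.0, 'opening': 1.000571787246147}
side {'fovy': 44.47758636130486, 'cx': 318.0419785897011, 'cy': 232.3371979932746, 'xyz': array([-147.49477124, -980.60309344,  668.26362269]), 'rotation': array([ 0.79359583,  0.52038237, -0.17542577, -0.26198025])}
infuser [([320.6, 332.1], 0.86)]
infuser_tab [([326.0, 330.0], 0.62)]
stand [([298.0, 257.4], 0.76)]
timer [([241.1, 281.3], 0.92)]
tin [([355.8, 287.0], 0.59)]
mug [([365.2, 361.0], 0.75)]
salt [([230.9, 237.4], 0.55)]
top {'fovy': 50.14362403010722, 'cx': 316.9474881249995, 'cy': 242.4115111094979, 'xyz': array([ 4.44765314e+02, -4.20469387e-01,  1.34813733e+03]), 'rotation': array([ 0.70629991,  0.02873974, -0.04734932, -0.70574252])}
infuser [([385.8, 299.6], 0.79)]
infuser_tab [([388.4, 299.7], 0.69)]
stand [([254.5, 232.6], 0.86)]
timer [([261.5, 298.2], 0.87)]
tin [([343.8, 226.1], 0.87)]
mug [([439.3, 300.8], 0.88)]
salt [([186.0, 262.6], 0.77), ([389.8, 297.9], 0.66)]
```

View pics/side0.png

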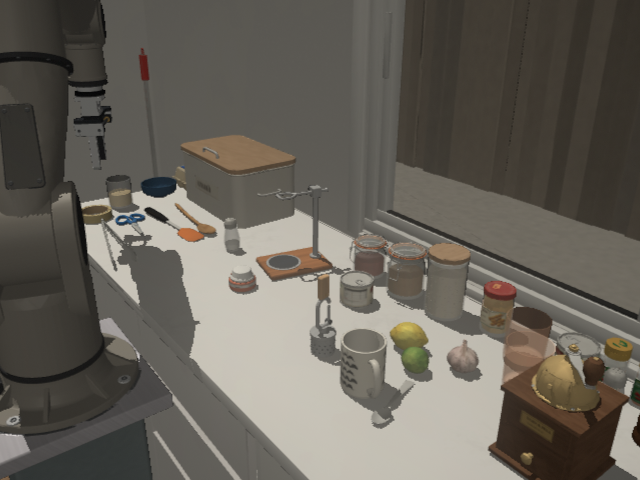

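View pics/top0.png

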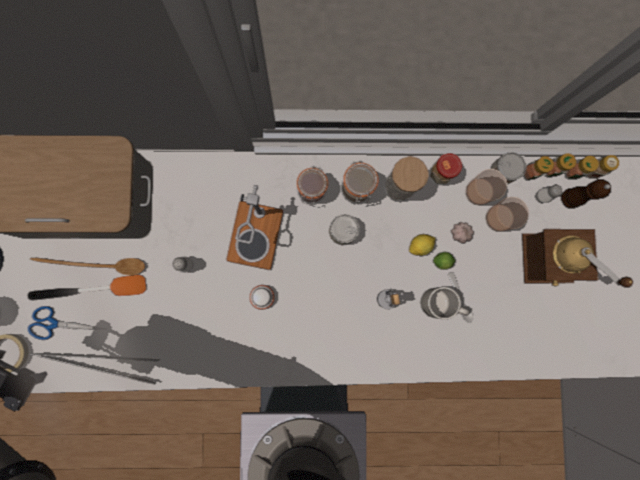

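```bash
python3 - <<'E'
from h import *
t=cv2.imread('pics/top0.png');s=cv2.imread('pics/side0.png')
a=cv2.resize(t[180:320,220:300],None,fx=4,fy=4,interpolation=2)      # 320x560
b=cv2.resize(t[270:330,360:480],None,fx=4,fy=4,interpolation=2)   #480x240
c=cv2.resize(s[180:280,250:340],None,fx=4,fy=4,interpolation=2) #360x400
d=cv2.resize(s[270:360,290:400],None,fx=4,fy=4,interpolation=2)  #440x360
im=np.zeros((600,800,3),np.uint8);im[:560,:320]=a;im[:240,320:]=b;im[240:600,320:760]=d
cv2.imwrite('pics/c1.png',im);cv2.imwrite('pics/c2.png',cv2.resize(c,None,fx=1.5,fy=1.5))
for n in("side","top"):
    capture(n)
    for q in("infuser","infuser_tab","stand"):
        for r in trace(n,q)[:1]:
            ys,xs=np.where(r['mask']);print(n,q,round(r['p'],2),xs.min(),xs.max(),ys.min(),ys.max(),len(xs),np.round(r['xy'],1))
E
```

```text
side infuser 0.8 310 336 274 357 1274 [319.  330.1]
side infuser_tab 0.87 310 335 275 355 1104 [322.4 330.9]
top infuser 0.74 376 398 289 308 352 [383.7 298.5]
top infuser_tab 0.64 376 398 289 308 353 [387.6 299. ]
top stand 0.76 227 283 185 269 3130 [253.9 232.5]
```

View pics/c1.png

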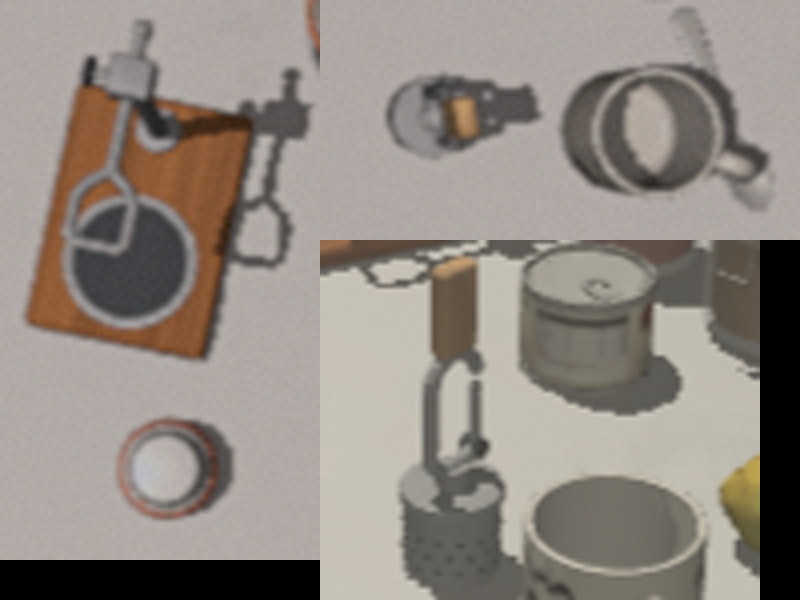

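View pics/c2.png

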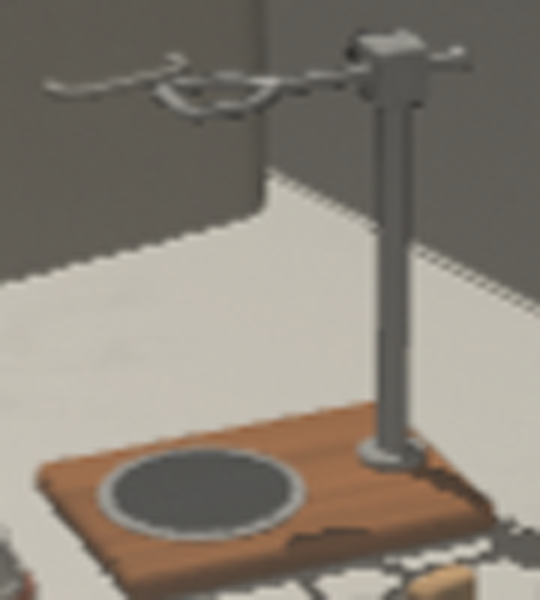

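```bash
python3 - <<'E'
from h import *
def ct(x,y): return (x/4+220-.4,y/4+180-.4)
cor=[onplane('top',ct(*p),14) for p in((80,88),(250,118),(205,357),(28,323))]
fl,fr,nr,nl=[c[:2] for c in cor]
ax=(fl+fr-nl-nr)/2; ay=(fl+nl-fr-nr)/2
print('foot',np.linalg.norm(ax),np.linalg.norm(ay),np.degrees(np.arctan2(ax[1],ax[0])),np.degrees(np.arctan2(-ay[0],ay[1])),np.mean(cor,0))
post=onplane('top',ct(157,132),17);print('post base',post)
print('post side base',onplane('side',(250+395/6,180+455/6),16))
yaw=np.arctan2(ax[1],ax[0]);u=np.array([np.cos(yaw),np.sin(yaw)]);v=np.array([-u[1],u[0]])
def S(p): d=np.array(p)[:2]-post[:2]; return np.round([d@u,d@v],1)
for p in((68,238),(123,248),(104,170),(142,25),(130,75)): q=onplane('top',ct(*p),190);print('ring',np.round(q),S(q))
for p in((48,88),(180,62),(155,92),(275,85),(230,112)):
    q=onplane('side',(250+p[0]/6,180+p[1]/6),190);print('side ring',np.round(q),S(q))
# infuser
tt=onplane('top',(360+(465-320)/4-.4,270+118/4-.4),165);cc=onplane('top',(360+(424-320)/4,270+117/4-.4),46)
print('tabtop',tt,'can',cc)
print('side tabtop',onplane('side',(290+(455-320)/4-.4,270+(265-240)/4-.4),165),'tri',tri('top',(396,299.1),'side',(323.4,276)))
for x in np.array([tt,cc]): print(proj('side',x))
for n,uv,uv2 in(('mug',(439.3,300.8),(365,361)),('tin',(343.8,226),(356,287)),('timer',(261.5,298),(241,281)),('salt',(186,262.6),(231,237))): print(n,tri('top',uv,'side',uv2))
E
```

```text
foot 158.80961423544952 115.12549449778112 -10.765085952933067 -10.381777293525879 [608.69333865 126.68136684  14.        ]
post base [666.8871903  116.62650994  17.        ]
post side base [662.89865913 107.59746707  16.        ]
ring [577. 151. 190.] [-94.6  17. ]
ring [571. 120. 190.] [-94.3 -14.7]
ring [616. 131. 190.] [-52.7   4.8]
ring [700. 111. 190.] [33.7  0.4]
ring [671. 117. 190.] [3.9 1.3]
side ring [536. 172. 190.] [-138.5   30. ]
side ring [597. 167. 190.] [-78.5  36.7]
side ring [569. 143. 190.] [-101.5    7.4]
side ring [612. 122. 190.] [-54.6  -5.3]
side ring [580. 106. 190.] [-83.5 -26.6]
tabtop [ 441.80179504 -213.29893454  165.        ] can [ 442.15043524 -209.6630497    46.        ]
side tabtop [ 438.26921242 -217.5415063   165.        ] tri (array([ 441.53389061, -213.96467128,  162.20417656]), np.float64(0.6360415440562281))
[np.float64(323.4826269865704), np.float64(274.46769383886095)]
[np.float64(321.9103351872683), np.float64(328.3162274528483)]
mug (array([ 436.62538482, -343.923274  ,   50.09626711]), np.float64(1.345951243792894))
tin (array([ 626.20919297, -102.06610896,   30.66261965]), np.float64(9.78440768266421))
timer (array([443.994617  , 107.95293821,  11.97327823]), np.float64(1.1272806459420426))
salt (array([530.32836658, 301.14574256,  34.03421804]), np.float64(9.200131108832425))
```

```bash
python3 - <<'E'
from h import *
for y in(455,460,465):
    a=onplane('side',(317.6,(y-240)/4+269.6),60);b=onplane('side',(329.1,(443-240)/4+269.6),60)
    print(a,b,(a+b)/2,np.linalg.norm(b-a),np.degrees(np.arctan2(*(b-a)[1::-1])))
im=cv2.imread('pics/top0.png');hsv=cv2.cvtColor(im,cv2.COLOR_BGR2HSV)[285:315,380:410]
m=((hsv[...,0]<22)&(hsv[...,1]>80)).astype(np.uint8);print(m.sum(),cv2.minAreaRect(cv2.findNonZero(m)))
for psi in(-10,0,10):
    c,s=np.cos(np.radians(psi)),np.sin(np.radians(psi));o=np.array([441.5,-213.5,0])
    print(psi,[np.round(proj('side',o+[x*c,x*s,z])).tolist() for x,z in((16,97),(16,60),(-16,60),(-16,97))],[np.round(proj('top',o+[x*c-y*s,x*s+y*c,165]),1).tolist() for x,y in((12,6),(12,-6),(-12,-6),(-12,6))])
E
```

```text
[ 432.72960205 -208.19071981   60.        ] [ 457.17049295 -212.72284233   60.        ] [ 444.9500475  -210.45678107   60.        ] 24.857539752724776 -10.505147254218086
[ 430.07541515 -211.74953922   60.        ] [ 457.17049295 -212.72284233   60.        ] [ 443.62295405 -212.23619077   60.        ] 27.112553542112227 -2.0572811418008286
[ 427.44033403 -215.282741     60.        ] [ 457.17049295 -212.72284233   60.        ] [ 442.30541349 -214.00279166   60.        ] 29.840164717626863 4.921282841883778
75 ((15.02702808380127, 14.162162780761719), (10.192737579345703, 7.233555316925049), 80.53767395019531)
-10 [[331.0, 305.0], [330.0, 321.0], [315.0, 325.0], [316.0, 308.0]] [[394.2, 293.6], [399.3, 294.5], [397.7, 304.9], [392.6, 303.9]]
0 [[330.0, 304.0], [329.0, 320.0], [316.0, 326.0], [316.0, 309.0]] [[393.3, 294.0], [398.4, 294.0], [398.6, 304.5], [393.4, 304.5]]
10 [[329.0, 303.0], [329.0, 320.0], [317.0, 326.0], [317.0, 310.0]] [[392.4, 294.5], [397.5, 293.6], [399.5, 303.9], [394.4, 304.9]]
```

```bash
python3 -m crank '1 0.8 -0.5 0 0 0 -0.125; 1 1 -1 0 0 0 -0.125;1 1 -1 0 0 0 -0.125;1 0.7 -1 0 0 0 -0.125;1 0.5 -1 0 0 0 0;1 0.2 -1 0 0 0 0'
```

```text
time_s: 1.7
tcp_pos: [154.9, 471.0, 404.6]
ee_rot: [-0.0, -0.022, 1.0, 0.0]
ft_force: [0.3, -0.3, 0.2]
opening: 1.0
finger_force: 0.0
```

```bash
python3 -m crank '1 -1 -0.8 0 0 0 0;1 -1 -0.9 0 0 0 0;1 -1 -0.9 0 0 0 0;1 -1 -0.9 0 0 0 0;1 -1 -0.9 0 0 0 0;1 -1 -0.9 0 0 0 0;1 -1 -0.9 0 0 0 0;1 -1 -0.9 0 0 0 -0.06' && python3 -m crank '1 -0.9 -1 0 0 0 0;1 -0.7 -1 0 0 0 0;1 -0.4 -1 0 0 0 0;1 -0.1 -1 0 0 0 0;1 0 -1 0 0 0 0;1 0 -1 0 0 0 0;1 0 -1 0 0 0 0;1 0 -1 0 0 0 0'
```

```text
time_s: 2.37
tcp_pos: [406.7, 267.1, 405.1]
ee_rot: [0.0, -0.049, 0.999, 0.0]
ft_force: [0.4, 0.6, -0.9]
opening: 1.002
finger_force: 0.0
time_s: 3.03
tcp_pos: [491.9, 34.6, 404.9]
ee_rot: [0.0, -0.05, 0.999, 0.0]
ft_force: [0.5, 0.2, 0.1]
opening: 1.0
finger_force: 0.0
```

```bash
python3 -m crank '1 0.3 -1 0 0 0 0;1 0.3 -1 0 0 0 0;1 0.3 -1 0 0 0 0;1 0.3 -1 0 0 0 0;1 0.3 -1 0 0 0 0;1 0.3 -1 0 0 0 0;1 0.3 -1 0 0 0 0;1 0.4 -1 0 0 0 0' && python3 -m crank '1 0 0 0 0 0 0;1 0 0 0 0 0 0;1 0 0 0 0 0 0' && python3 - <<'E'
from h import *
for n in('side','top'):cv2.imwrite(f'pics/{n}1.png',capture(n))
s=cv2.imread('pics/side1.png')[200:370,260:400];t=cv2.imread('pics/top1.png')[250:350,340:480]
im=np.vstack([cv2.resize(s,None,fx=4,fy=4,interpolation=2)[100:],]);t=cv2.resize(t,(280,200))
cv2.imwrite('pics/c3.png',im)
E
```

```text
time_s: 3.7
tcp_pos: [440.8, -211.5, 405.0]
ee_rot: [0.0, -0.05, 0.999, -0.0]
ft_force: [1.2, 0.3, 0.1]
opening: 0.997
finger_force: 0.0
time_s: 3.95
tcp_pos: [441.2, -209.8, 404.7]
ee_rot: [0.0, -0.049, 0.999, 0.0]
ft_force: [0.3, 0.2, -0.0]
opening: 1.001
finger_force: 0.0
```

View pics/c3.png

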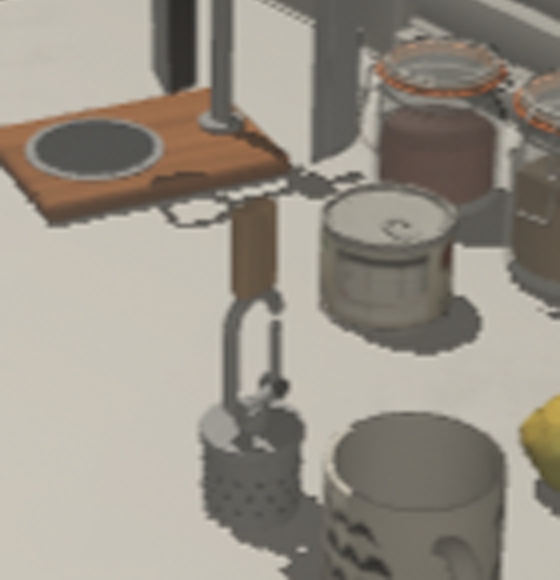

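```bash
python3 -m crank '1 0 -0.12 0.4 0 0 0;1 0 0 0.6 0 0 0;1 0 0 0.6 0 0 0;1 0 0 0.6 0 0 0;1 0 0 0.4 0 0 0;1 0 0 0.16 0 0 0;0.5 0 0 0 0 0 0;0.5 0 0 0 0 0 0' && python3 -m crank '0.4 0 0 0 0 0 0;0.4 0 0 0 0 0 0;0.2 0 0 0 0 0 0;0 0 0 0 0 0 0;0 0 0 0 0 0 0;0 0 0 0 0 0 0;0 0 0 0 0 0 0;0 0 0 0 0 0 0'
```

```text
time_s: 4.72
tcp_pos: [441.8, -213.3, 322.2]
ee_rot: [-0.0, -0.05, 0.999, -0.0]
ft_force: [-0.0, -0.0, -0.1]
opening: 0.892
finger_force: 0.0
time_s: 5.38
tcp_pos: [441.4, -213.7, 321.9]
ee_rot: [-0.0, -0.05, 0.999, -0.0]
ft_force: [1.0, -0.3, -1.1]
opening: 0.325
finger_force: 0.0
```

```bash
python3 -m crank '0 0 0 0 0 0 0;0 0 0 0 0 0 0;0 0 0 0 0 0 0;0 0 0 0 0 0 0;0 0 0 0 0 0 0;0 0 0 0 0 0 0;0 0 0 0 0 0 0;0 0 0 0 0 0 0'
```

```text
time_s: 6.05
tcp_pos: [441.4, -213.7, 321.9]
ee_rot: [-0.0, -0.05, 0.999, -0.0]
ft_force: [0.4, -0.6, -1.1]
opening: 0.129
finger_force: 30.0
```

```bash
python3 -m crank '0 0 0 -0.2 0 0 0;0 0 0 -0.4 0 0 0;0 0 0 -0.5 0 0 0;0 0 0 -0.5 0 0 0;0 0 0 -0.5 0 0 0.071;0 0 0 -0.5 0 0 0.071;0 0 0 -0.5 0 0 0.071;0 0 0 -0.35 0 0 0.071' && python3 -m crank '0 0 0.2 0 0 0 0;0 -0.1 0.5 0 0 0 0;0 -0.1 0.7 0 0 0 0;0 -0.1 0.8 0 0 0 0;0 -0.1 0.8 0 0 0 0;0 0 0.8 0 0 0 0;0 0 0.8 0 0 0 0;0 0 0.8 0 0 0 0'
```

```text
time_s: 6.72
tcp_pos: [441.3, -213.9, 427.0]
ee_rot: [0.001, 0.094, 0.996, -0.0]
ft_force: [-1.0, -0.5, -1.9]
opening: 0.125
finger_force: 30.0
time_s: 7.38
tcp_pos: [482.8, -55.0, 424.9]
ee_rot: [-0.0, 0.091, 0.996, -0.0]
ft_force: [1.2, 0.7, -2.2]
opening: 0.126
finger_force: 30.0
```

```bash
python3 -m crank '0 0 1 0 0 0 0;0 0 1 0 0 0 0;0 0 1 0 0 0 0;0 -0.1 1 0 0 0 0;0 -0.1 1 0 0 0 0;0 -0.05 0.8 0 0 0 0;0 0 0.6 0 0 0 0;0 0 0.4 0 0 0 0' && python3 -m crank '0 0 0 0 0 0 0;0 0 0 0 0 0 0;0 0 0 0 0 0 0;0 0 0 0 0 0 0' && python3 - <<'E'
from h import *
for n in('side','top'):cv2.imwrite(f'pics/{n}2.png',capture(n))
s=cv2.imread('pics/side2.png')[140:280,220:350];t=cv2.imread('pics/top2.png')[180:300,200:300]
im=np.zeros((600,800,3),np.uint8)
im[:560,:520]=cv2.resize(s,None,fx=4,fy=4,interpolation=2);im[:336,520:]=cv2.resize(t,(280,336),interpolation=2)
cv2.imwrite('pics/c4.png',im)
st=env.read_state();g=st['tcp_pos']-[0,0,180]
x=np.array([.983,-.182,0]);z=np.array([0,0,1])
print('tcp',st['tcp_pos'])
for nm,dx,dz in(('nose',16,-42),('hinge',16,-82),('gate86',16,-56),('seat',0,-31.5),('tabtop',0,23)):print(nm,np.round((np.array(proj('side',g+dx*x+dz*z))-[220,140])*4))
y=np.array([.182,.983,0]);b=np.array([574,135.5,190])
for k in(-12.5,0,12.5):print('bar',np.round((np.array(proj('side',b+k*y))-[220,140])*4),np.round(proj('top',b+k*y),1))
E
```

```text
time_s: 8.05
tcp_pos: [527.6, 145.1, 424.5]
ee_rot: [-0.001, 0.09, 0.996, -0.0]
ft_force: [-0.5, 0.1, -2.1]
opening: 0.129
finger_force: 30.0
time_s: 8.38
tcp_pos: [527.8, 141.2, 425.4]
ee_rot: [0.0, 0.093, 0.996, -0.0]
ft_force: [-0.0, -0.1, -0.9]
opening: 0.127
finger_force: 30.0
tcp [527.80879988 141.56413895 425.50463644]
nose [191. 210.]
hinge [193. 273.]
gate86 [192. 232.]
seat [165. 197.]
tabtop [162. 108.]
bar [246. 229.] [248.9 241.5]
bar [238. 223.] [243.4 240.5]
bar [230. 217.] [238.  239.5]
```

View pics/c4.png

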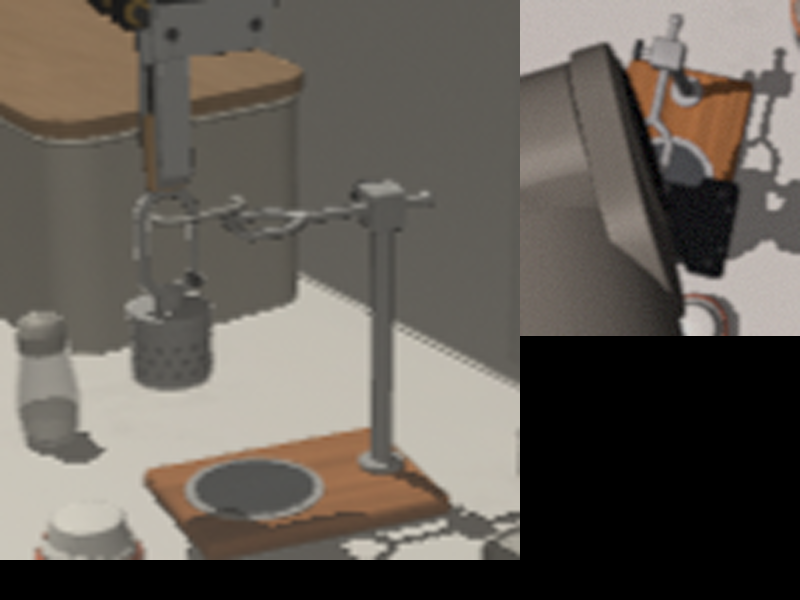

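```bash
python3 -m crank '0 -0.2 0.08 0 0 0 0;0 -0.25 0 0 0 0 0;0 -0.15 0 0 0 0 0;0 0 0 0 0 0 0;0 0 0 0 0 0 0' && python3 -m crank '0 -0.1 0 0 0 0 0;0 0 0 0 0 0 0' && python3 -m crank '0 -0.1 0 0 0 0 0;0 0 0 0 0 0 0'&& python3 -m crank '0 -0.1 0 0 0 0 0;0 0 0 0 0 0 0'
```

```text
time_s: 8.9
tcp_pos: [546.4, 141.3, 425.1]
ee_rot: [-0.0, 0.093, 0.996, -0.0]
ft_force: [0.2, -0.6, -1.6]
opening: 0.126
finger_force: 30.0
time_s: 9.07
tcp_pos: [549.2, 140.9, 425.3]
ee_rot: [-0.0, 0.092, 0.996, -0.0]
ft_force: [-0.6, -0.8, -2.6]
opening: 0.125
finger_force: 30.0
time_s: 9.23
tcp_pos: [551.9, 140.5, 425.2]
ee_rot: [-0.0, 0.092, 0.996, -0.0]
ft_force: [-4.4, 0.7, -1.2]
opening: 0.129
finger_force: 30.0
time_s: 9.4
tcp_pos: [554.9, 139.9, 425.2]
ee_rot: [-0.0, 0.092, 0.996, -0.0]
ft_force: [-4.2, 1.6, -2.0]
opening: 0.123
finger_force: 30.0
```

```bash
python3 -m crank '0 -0.13 0 0 0 0 0;0 -0.13 0 0 0 0 0;0 0 0 0 0 0 0' && python3 -m crank '0 -0.1 0 0 0 0 0;0 0 0 0 0 0 0'&& python3 -m crank '0 -0.1 0 0 0 0 0;0 0 0 0 0 0 0;0 0 0 0 0 0 0' && python3 - <<'E'
from h import *
cv2.imwrite('pics/side3.png',capture('side'))
s=cv2.imread('pics/side3.png')[150:250,230:350]
cv2.imwrite('pics/c5.png',cv2.resize(s,None,fx=6,fy=6,interpolation=2))
st=env.read_state();print(st['ft_force'],st['moment'],st['tcp_pos'])
E
```

```text
time_s: 9.65
tcp_pos: [562.7, 138.5, 425.0]
ee_rot: [-0.0, 0.092, 0.996, -0.0]
ft_force: [-4.0, 1.8, -5.3]
opening: 0.127
finger_force: 30.0
time_s: 9.82
tcp_pos: [565.4, 137.9, 425.0]
ee_rot: [-0.0, 0.092, 0.996, -0.0]
ft_force: [-3.4, -0.1, -6.8]
opening: 0.129
finger_force: 30.0
time_s: 10.07
tcp_pos: [568.2, 137.4, 425.0]
ee_rot: [-0.0, 0.092, 0.996, -0.0]
ft_force: [-2.8, 1.2, -6.5]
opening: 0.129
finger_force: 30.0
[-3.34116972  1.48633216 -8.78353613] [ 0.20297761  0.77055404 -0.05923901] [568.21524123 137.35487708 425.07195647]
```

View pics/c5.png

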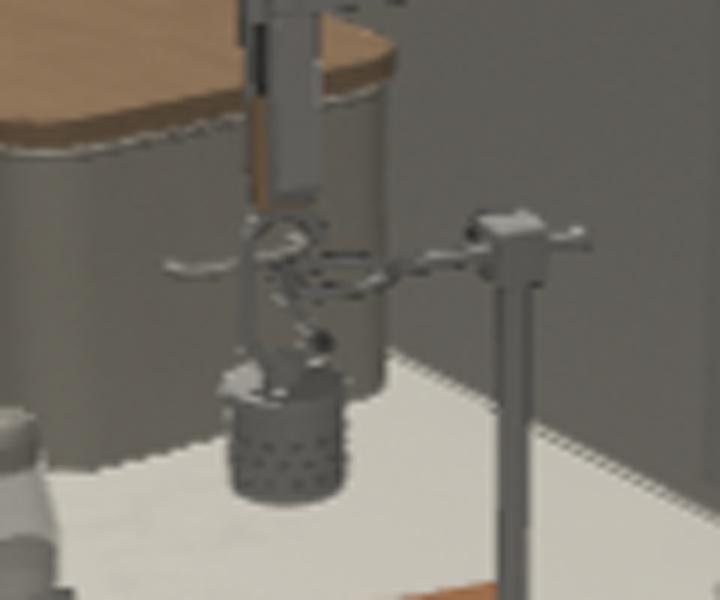

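```bash
python3 -m crank '0 -0.08 0 0 0 0 0;0 0 0 0 0 0 0' && python3 -m crank '0 0 0 0.1 0 0 0;0 0 0 0.1 0 0 0;0 0 0 0 0 0 0' && python3 -m crank '0 0 0 0.1 0 0 0;0 0 0 0.1 0 0 0;0 0 0 0 0 0 0'
```

```text
time_s: 10.28
tcp_pos: [570.8, 136.9, 425.3]
ee_rot: [-0.0, 0.092, 0.996, -0.0]
ft_force: [-3.2, 0.3, -7.0]
opening: 0.122
finger_force: 30.0
time_s: 10.53
tcp_pos: [570.6, 136.9, 418.6]
ee_rot: [-0.0, 0.092, 0.996, -0.0]
ft_force: [-2.7, -0.2, -6.3]
opening: 0.126
finger_force: 30.0
time_s: 10.78
tcp_pos: [571.0, 136.8, 413.1]
ee_rot: [0.0, 0.092, 0.996, -0.0]
ft_force: [-0.3, -0.0, -1.4]
opening: 0.128
finger_force: 30.0
```

```bash
python3 -m crank '0 0 0 0.1 0 0 0;0 0 0 0.1 0 0 0;0 0 0 0 0 0 0' && python3 -m crank '0 0 0 0.06 0 0 0;0 0 0 0 0 0 0;0 0 0 0 0 0 0' && python3 -m crank '0 0 0 0.06 0 0 0;0 0 0 0 0 0 0;0 0 0 0 0 0 0'
```

```text
time_s: 11.03
tcp_pos: [570.8, 136.9, 406.9]
ee_rot: [-0.0, 0.092, 0.996, -0.0]
ft_force: [0.2, -0.4, -1.4]
opening: 0.127
finger_force: 30.0
time_s: 11.28
tcp_pos: [570.8, 136.9, 405.6]
ee_rot: [0.0, 0.092, 0.996, -0.0]
ft_force: [0.4, -0.3, -2.0]
opening: 0.123
finger_force: 30.0
time_s: 11.53
tcp_pos: [570.8, 136.9, 403.7]
ee_rot: [-0.0, 0.092, 0.996, -0.0]
ft_force: [-0.8, -0.4, -1.4]
opening: 0.127
finger_force: 30.0
```

```bash
python3 -m crank '0 0 0 0.04 0 0 0;0 0 0 0 0 0 0;0 0 0 0 0 0 0' && python3 -m crank '0 0 0 0.04 0 0 0;0 0 0 0 0 0 0;0 0 0 0 0 0 0' && python3 - <<'E'
from h import *
cv2.imwrite('pics/side4.png',capture('side'))
s=cv2.imread('pics/side4.png')[150:250,230:350]
cv2.imwrite('pics/c6.png',cv2.resize(s,None,fx=6,fy=6,interpolation=2))
E
```

```text
time_s: 11.78
tcp_pos: [570.8, 136.9, 402.5]
ee_rot: [-0.0, 0.092, 0.996, -0.0]
ft_force: [-0.6, -0.5, -1.6]
opening: 0.127
finger_force: 30.0
time_s: 12.03
tcp_pos: [570.8, 136.9, 401.5]
ee_rot: [0.0, 0.092, 0.996, 0.0]
ft_force: [-0.3, -0.4, -0.0]
opening: 0.127
finger_force: 30.0
```

View pics/c6.png

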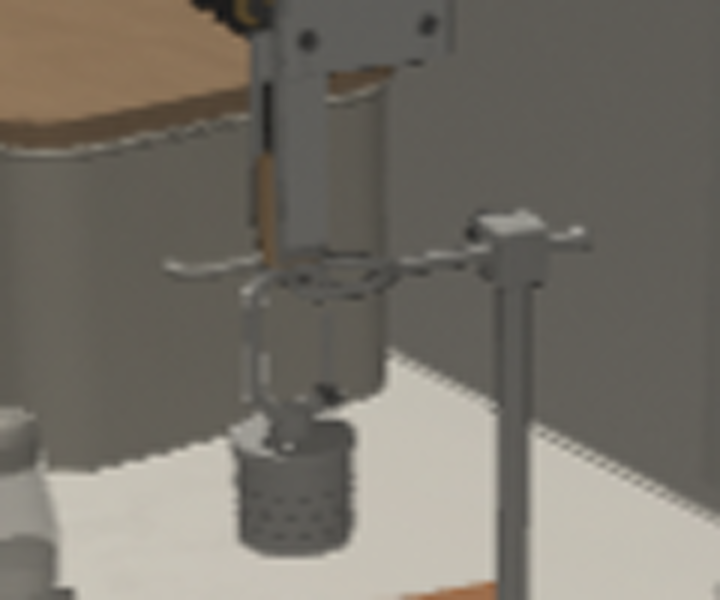

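```bash
python3 -m crank '0 0 0 0.03 0 0 0;0 0 0 0 0 0 0;0 0 0 0 0 0 0' && python3 -m crank '0.2 0 0 0 0 0 0;0.3 0 0 0 0 0 0;0.4 0 0 0 0 0 0;0.5 0 0 0 0 0 0;0.5 0 0 0 0 0 0;0.5 0 0 0 0 0 0;0.5 0 0 0 0 0 0;0.5 0 0 0 0 0 0'
```

```text
time_s: 12.33
tcp_pos: [570.9, 136.9, 401.0]
ee_rot: [0.0, 0.092, 0.996, 0.0]
ft_force: [-2.5, -0.6, 6.8]
opening: 0.13
finger_force: 30.0
time_s: 13.0
tcp_pos: [570.8, 136.9, 400.5]
ee_rot: [-0.0, 0.092, 0.996, -0.0]
ft_force: [-0.0, -0.1, -0.3]
opening: 0.497
finger_force: 0.0
```

Released; raise and let it settle.

```bash
python3 -m crank '0.5 0 0 -0.2 0 0 0;0.5 0 0 -0.5 0 0 0;0.5 0 0 -0.5 0 0 0;0.5 0 0 -0.5 0 0 0;0.5 0 0 -0.5 0 0 0;0.5 0 0 -0.3 0 0 0;0.5 0 0 0 0 0 0;0.5 0 0 0 0 0 0' && for i in 1 2 3; do python3 -m crank '0.5 0 0 0 0 0 0;0.5 0 0 0 0 0 0;0.5 0 0 0 0 0 0;0.5 0 0 0 0 0 0;0.5 0 0 0 0 0 0;0.5 0 0 0 0 0 0;0.5 0 0 0 0 0 0;0.5 0 0 0 0 0 0' | head -1; done; python3 - <<'E'
from h import *
a=capture('side');cv2.imwrite('pics/side5.png',a)
for i in range(5): b=capture('side')
print(cv2.absdiff(a,b)[180:260,250:310].mean())
cv2.imwrite('pics/c7.png',cv2.resize(b[150:250,230:350],None,fx=6,fy=6,interpolation=2))
E
```

```text
time_s: 13.67
tcp_pos: [570.7, 136.9, 475.5]
ee_rot: [0.0, 0.092, 0.996, 0.0]
ft_force: [-0.2, -0.7, -0.1]
opening: 0.501
finger_force: 0.0
time_s: 14.33
time_s: 15.0
time_s: 15.67
0.34215277777777775
```

View pics/c7.png

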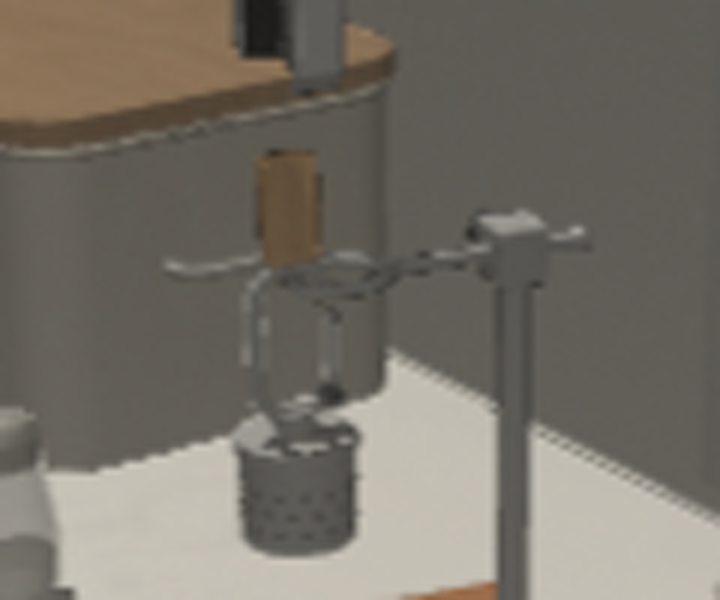

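```bash
for i in 1 2 3 4 5 6; do python3 -m crank '0.5 0 0 0 0 0 0;0.5 0 0 0 0 0 0;0.5 0 0 0 0 0 0;0.5 0 0 0 0 0 0;0.5 0 0 0 0 0 0;0.5 0 0 0 0 0 0;0.5 0 0 0 0 0 0;0.5 0 0 0 0 0 0' | head -1; done; python3 -c "
from cell import env
print(env.finish_job())"
```

```text
time_s: 16.63
time_s: 17.3
time_s: 17.97
time_s: 18.63
time_s: 19.3
time_s: 19.97
the job is handed in; nothing more can be done
None
```

I handed the job in at about 20 s: the last picture, taken about 4 s earlier, shows the infuser hanging upright from the ring's front bar with its gate shut and the gripper clear, but the hand-in returned no verdict.

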